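# Touch check of a hand mixer on the safety-test bench

### The arm

A 7-joint arm with a two-finger parallel gripper is mounted at the origin on the work surface. World frame = base frame: x ahead of the robot, y to its left, z up, the work surface at z = 0. Lengths are in m, angles in rad, forces in N, time in s.
With the tool pointing down it reaches from about 0.4 to 0.85 m from the base axis. Payload 10.4 kg.
Tool frame: the origin (TCP) lies midway between the tips of the shut fingers; the grasp point (between the pads) lies r.grip_point_offset behind it (r.grip_point_offset is the distance from the TCP to the grasp point, in m); z points along the fingers, y is the line along which they close (so a half turn about z gives the same grasp; the last joint's range is limited). The gripper opens to 87 mm and grips with 3 to 60 N. Pads are 19 mm wide; open, the fingers measure 117 mm over their backs; the gripper's body (75 mm by 190 mm) begins 51 mm behind the grasp point.
Start: joints at [1.236, 0.332, -0.065, 1.46, 0.022, 1.35, -0.088], TCP at [0.192, -0.595, 0.223] pointing down, gripper open.
Joint ranges: [-2.6, 2.6], [-0.5, 2.12], [-1.47, 1.34], [0.16, 2.42], [-1.27, 4.41], [0.06, 2.06], [-2.6, 2.6]. Speed limits (rad/s): [2.22, 2.22, 2.79, 2.79, 3.14, 3.14, 3.14].

### API

Orientations are given as a unit quaternion [x, y, z, w].
In Python, from bench import r gives the robot as it stands.
- The arm moves only by the tool play_rows, never from a script. Its arguments are lists of equal length, an entry for each row: "claw": the closure, from 0 (fully open) to 1 (shut); "delta_pos": the shift along the tool's x, y, z scaled (see below), a list of three; "delta_rot": the turn, a rotation vector about the tool's x, y, z scaled (see below), a list of three. A call has 1 to 8 rows; each row shifts and turns the commanded pose from where the row before left it, along the tool's axes as they then stand; what a row does not reach is not made up. The controller multiplies each number of a shift by 200 mm and each number of a turn by pi rad. A row lasts 1/10 s, in which the tool goes at most 50 mm and 8.59 degrees, less where a joint would pass 70% of its speed; a pose out of reach is approached as far as the arm can. A call with a number of a shift or a turn outside -1 to 1 is refused whole. A call with a gripper value outside its range is refused whole. The fingers move at their own pace and stop on an object; "squeeze" is the grip in N (left out, the last holds). Time passes only in rows, so rows that do not move let the fingers close. It gives the time, the measured TCP pose, the force, the opening and the grip force at its end, in the units of the state.
- r.read_state(): the state, without advancing time (a new reading comes with each control period).
- r.camera(name): name is "side" or "top"; returns a dict with "pixels" (420x560x3 uint8, red, green, blue), "camera_matrix" (3x3 intrinsics, pixels), "cam_to_world" (4x4, takes a point from camera to world coordinates). Camera axes: x right, y up, looking along -z (the intrinsics and any distortion apply to the point x, -y, -z); pixel columns grow to the right and rows downward; lengths in m; the calibration is good to about 2 mm. A picture is of the moment at which its call begins. There is no depth.
- r.close_job(): hands the job in; it is judged then, once.
The state is a dict: "time": time; "joint_positions": joint angles; "joint_vel": joint speeds; "joint_torque": joint torques, N m; "ee_pos": TCP position; "eef_rot": TCP orientation; "ft_force": force on the tool from outside, world axes, zero at the start; "torque": the same for the moment, N m; "width": finger opening in m; "grip_force": force on a finger pad.
Only numpy, scipy, OpenCV 4.12 (cv2) and the standard library are available. Lean on these libraries where they do the work, as an engineer would, in place of code of your own. Each camera call takes 0.05 s, during which the arm holds its last target. There are 200 camera calls.

### The job

Run the touch check on the red mixer that stands on the blue mat: with the fingertips, lightly touch the round brass earth plate, then lightly touch the steel plate on top of that mixer, and then press the green button on the grey console fully down and let it go to log the check. Keep every touch gentle, leave the mixer standing where it is, never pick it up, and do not press the red button or disturb the other things on the bench.

Things in the scene. Friction and masses are not known exactly. Their poses are not given: they have to be found in the camera images.
- earth_plate: round brass disc, 70 mm across and 10 mm thick, lying level on a spring in the middle of a fixed black block 100 x 100 x 30 mm; its upper face stands 42 mm above the table. Origin at the centre of its underside, z up. It yields up to 5 mm when pushed down (1.5 N to start, 9 N at the stop) and springs back
- earth_top (a point): centre of the upper face of the brass earth plate, the spot to touch (anywhere on the disc will do)
- mixer: the red hand mixer to be checked, loose, standing upright on the blue mat; 150 long (its x) x 82 wide (its y) x 190 mm tall, about 0.95 kg. Origin at the centre of its underside, z up; beater sockets stick out 6 mm at its +x end
- mixer_plate: bright steel plate with round ends on top of that mixer, 110 (its x) x 50 (its y) x 10 mm; origin at the centre of its underside, z up. It yields up to 5 mm when pushed down (1.5 N to start, 9 N at the stop) and springs back
- mixer_top (a point): centre of the upper face of the steel plate, the spot to touch, 190 mm above the mixer's underside (anywhere on the plate will do)
- mat: blue mat under the mixer, fixed, 200 x 160 x 4 mm, origin at the centre of its underside
- console: fixed grey control box with a white top, 110 (its x) x 160 (its y) x 45 mm, origin at the centre of its underside; green button 38 mm to +y of its centre, red button 38 mm to -y
- green_button_top (a point): centre of the top of the green push button (32 mm across), 67 mm above the table; a black collar 48 mm across, 6 mm lower, surrounds it, and the top comes flush with the collar when fully down
- green_button (a joint): travel of the green button in m: 0 up, 0.006 fully down; a spring of about 5 N at the bottom pushes it back up
- red_button_top (a point): centre of the top of the red push button (32 mm across), not to be pressed
- red_button (a joint): travel of the red button in m, 0 up, 0.006 fully down
- spare_mixer: a second red mixer of the same kind, standing on the bare table off to the left, 190 mm tall; leave alone
- beater_a: loose steel beater lying on the table to the right, 160 mm long along its x, 34 mm thick; leave alone
- beater_b: a second such beater; leave alone
- probe: red test probe lying near the robot's base, 175 mm long along its x, 30 mm thick; leave alone
- screwdriver: screwdriver lying along its x near the robot's base; leave alone
- tape: roll of yellow tape lying flat at the back of the table, 90 mm across, 24 mm high; leave alone
- tray: open grey parts tray at the back of the table, 80 x 180 x 50 mm; leave alone

How it is judged:
On the way, in this order (a step that is already met when the one before it is completed fails the run):
1. the fingertips touch the brass earth plate (contact force between the fingers and earth_plate above 0.5 N), for 0.1 s.
2. then the fingertips touch the steel plate on top of the mixer on the mat (contact force between the fingers and mixer_plate above 0.5 N), for 0.1 s.
3. then the fingertips press the green button down (at least 4 of its 6 mm) (value of joint green_button above 0.004 m and contact force between the fingers and console above 0.5 N), for 0.05 s.
At the end, for the whole second after the job is handed in: The three spots have been touched in order, the green button is up again (under 1.5 mm), the red one up, and the mixer stands upright (within 0.1 rad), at rest, within 20 mm of where it started (value of joint each of green_button, red_button below 0.0015 m and distance of mixer from where it was at the start of the episode below 0.02 m and angle between mixer's own z axis and vertical below 0.1 rad and linear speed of mixer below 0.02 m/s).
It fails at once if the mixer is lifted, carried or pushed more than 20 mm, or tipped (distance of mixer from where it was at the start of the episode above 0.02 m or angle between mixer's own z axis and vertical above 0.2 rad).
It fails at once if the mixer, the earth plate or the console is touched with more than 25 N (contact force between any of the fingers, the arm and mixer above 25 N or contact force between any of the fingers, the arm and earth_plate above 25 N or contact force between any of the fingers, the arm and console above 25 N).
It fails at once if the red button is pressed (more than 2 mm) (value of joint red_button above 0.002 m).
It fails at once if one of the other things on the bench (the spare red mixer, one beater, the other beater, the red probe, the screwdriver, the tape roll, the grey tray) is moved more than 30 mm (distance of any of spare_mixer, beater_a, beater_b, probe, screwdriver, tape, tray from where it was at the start of the episode above 0.03 m).
It also fails if it takes over 61 s, if anything falls off the work surface, if the arm or the gripper's body presses on something with over 40 N, if the wrist force passes 120 N, or if a joint passes its speed limit or range.

## Working session

There is one attempt and no reset: what is moved stays moved. The work goes in short steps, Python scripts to look and compute and a tool call to move; the robot and the scene stay as the last step left them, time stands still between calls to the robot, and variables do not carry over. Pictures are saved under pics/ and viewed, at most 10 in all, crops included, and the job is handed in when it is done.

Besides the shell and the picture viewer there is one more tool, called after "Call:" as name(argument=value, ...), one argument or row to a line, values as JSON. play_rows: Moves the arm, as the interface text tells. Shifts and turns lie within -1 to 1; 1 stands for 200 mm of shift or pi rad of turn. Its arguments: {"type":"object","properties":{"claw":{"type":"array"},"delta_pos":{"type":"array"},"delta_rot":{"type":"array"},"squeeze":{"type":"number"}},"required":["claw","delta_pos","delta_rot"]}

```bash
mkdir -p pics
python3 - <<'E'
from bench import r
import cv2,numpy as np,pickle
d={}
for n in("top","side"):
    c=r.camera(n); d[n]=c; cv2.imwrite(f"pics/{n}0.png",c["pixels"][:,:,::-1]); print(n,c["camera_matrix"],c["cam_to_world"],[k for k in c])
pickle.dump(d,open("c0.pkl","wb"))
s=r.read_state();print(s, r.grip_point_offset)
E
```

```text
top [[533.96380837   0.         274.87315028]
 [  0.         533.96380837 204.77079561]
 [  0.           0.           1.        ]] [[ 0.01175326  0.98809561 -0.15339141  0.32516843]
 [-0.99987064  0.0132979   0.00904781  0.03117571]
 [ 0.01097989  0.15326523  0.98812409  1.57926672]
 [ 0.          0.          0.          1.        ]] ['pixels', 'camera_matrix', 'cam_to_world']
side [[449.91979035   0.         278.07121097]
 [  0.         449.91979035 213.82447151]
 [  0.           0.           1.        ]] [[-0.98011399  0.12193608 -0.15655085  0.33904575]
 [-0.19762839 -0.52874374  0.82545325  1.07465986]
 [ 0.01787725  0.83997717  0.54232717  0.84587717]
 [ 0.          0.          0.          1.        ]] ['pixels', 'camera_matrix', 'cam_to_world']
{'time': 0.1, 'joint_positions': array([ 1.23641269,  0.33279273, -0.06471462,  1.46083153,  0.02159821,
        1.34990586, -0.0884779 ]), 'joint_vel': array([ 0.00103866, -0.00225784,  0.00067141, -0.00358146, -0.00050265,
       -0.00024538,  0.00150735]), 'joint_torque': array([ 4.87048055e-04, -6.24542499e+01,  2.36911996e-02, -3.90719926e+01,
       -6.16236334e-02,  3.66373127e-02,  1.03878431e-04]), 'ee_pos': array([ 0.19162545, -0.5945442 ,  0.22185582]), 'eef_rot': array([ 9.87869061e-01,  1.55287904e-01, -1.20709702e-04, -6.09190084e-04]), 'ft_force': array([-0.51170921, -0.03992619,  0.49386144]), 'torque': array([-0.0144834 , -0.00710429,  0.03559933]), 'grip_force': 0.0, 'width': 0.0869786586940801} 0.0187
```

View pics/top0.png

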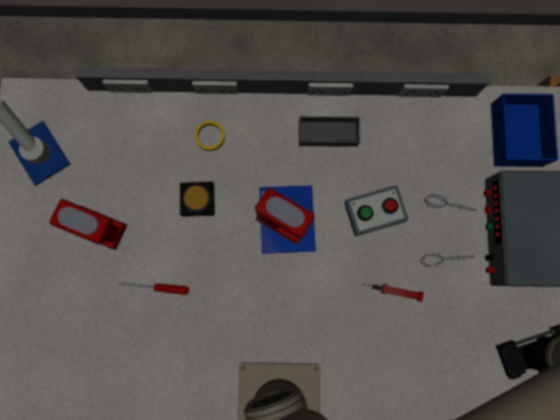

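View pics/side0.png

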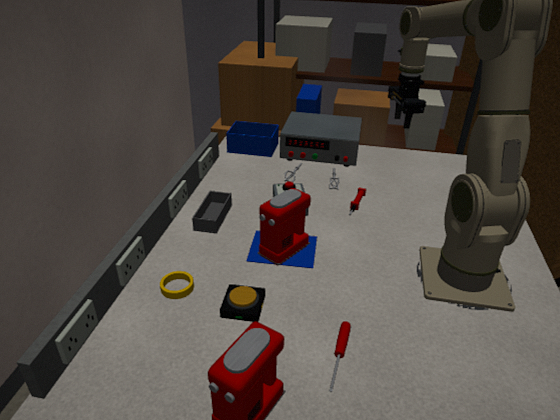

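The top view shows the brass disc at about (197,197), the mat mixer's plate at (285,212), the green button at (366,212) and the red one at (390,205). In the side view, brass is at (243,297) and the mixer plate at (285,202). The arm is off to the right.

```bash
cat > h.py <<'E'
import numpy as np,cv2
def ray(c,u,v,z):
    K=c["camera_matrix"];T=c["cam_to_world"]
    d=T[:3,:3]@np.array([(u-K[0,2])/K[0,0],-(v-K[1,2])/K[1,1],-1]);o=T[:3,3]
    return o+d*(z-o[2])/d[2]
def blob(c,mask,box):
    x0,y0,x1,y1=box;m=np.zeros(mask.shape,np.uint8);m[y0:y1,x0:x1]=mask[y0:y1,x0:x1]
    n,l,s,ce=cv2.connectedComponentsWithStats(m);i=1+np.argmax(s[1:,4]);return ce[i],s[i],l==i
E
python3 - <<'E'
import pickle;from h import *
d=pickle.load(open("c0.pkl","rb"))
def masks(c):
    h=cv2.cvtColor(c["pixels"],cv2.COLOR_RGB2HSV).astype(int);H,S,V=h[...,0],h[...,1],h[...,2]
    return dict(brass=(H>8)&(H<30)&(S>120)&(V>60),plate=(S<60)&(V>75),green=(H>40)&(H<85)&(S>80),red=((H<6)|(H>174))&(S>120))
for n,k,box,z in [("top","brass",(175,175,220,220),.042),("side","brass",(215,275,270,325),.042),("top","plate",(262,192,308,236),.194),("side","plate",(258,188,312,216),.194),("top","green",(350,195,382,228),.067),("top","red",(380,193,402,218),.067)]:
    c=d[n];ce,s,m=blob(c,masks(c)[k],box);p=ray(c,*ce,z)
    q=np.array([ray(c,x,y,z)[:2] for y,x in np.argwhere(m)]);w,v=np.linalg.eigh(np.cov(q.T))
    print(n,k,ce.round(1),s,p.round(4),"size",(4*np.sqrt(w)).round(4),"ax",np.degrees(np.arctan2(v[1,1],v[0,1])).round(1))
E
```

```text
top brass [195.7 197.3] [184 186  24  24 451] [0.5827 0.2482 0.042 ] size [0.0701 0.0706] ax 118.0
side brass [242.4 295.2] [229 286  28  20 423] [0.5843 0.2494 0.042 ] size [0.0705 0.0727] ax 95.2
top plate [284.7 211.6] [266 197  38  30 669] [ 0.5225 -0.0075  0.194 ] size [0.0531 0.1126] ax 59.4
side plate [276.3 196.1] [258 188  43  28 574] [ 0.5505 -0.0074  0.194 ] size [0.108 0.137] ax -148.9
top green [365.2 212.2] [359 206  13  13 124] [ 0.5418 -0.2417  0.067 ] size [0.0357 0.037 ] ax 81.2
top red [390.5 204.9] [385 199  12  13 124] [ 0.564 -0.315  0.067] size [0.0357 0.0373] ax -171.1
```

Call:
play_rows(
  claw=[1,1,1,1,1,1,1,1],
  delta_pos=[
    [0,0,-0.2],
    [0,0,-0.2],
    [0,0,-0.15],
    [0.18,-0.07,0],
    [0.18,-0.07,0],
    [0.18,-0.07,0],
    [0.18,-0.07,0],
    [0.18,-0.07,0],
  ],
  delta_rot=[
    [0,0,0],
    [0,0,0],
    [0,0,0],
    [0,0,0],
    [0,0,0],
    [0,0,0],
    [0,0,0],
    [0,0,0],
  ],
  squeeze=5,
)

```text
time: 0.9
ee_pos: [0.3425, -0.4718, 0.3323]
eef_rot: [0.988, 0.155, -0.0, -0.0]
ft_force: [1.4, 1.3, 0.0]
width: 0.0307
grip_force: 0.0
```

```bash
cat > g.py <<'E'
from bench import r
import sys,numpy as np
from scipy.spatial.transform import Rotation as R
s=r.read_state();t=np.array(eval(sys.argv[1]));q=R.from_quat(s["eef_rot"])
print("t",s["time"],"pos",s["ee_pos"].round(4),"ft",s["ft_force"].round(2),"w",round(s["width"],4),"q",s["joint_positions"].round(2))
print("units",(q.inv().apply(t-s["ee_pos"])/.2).round(3),"tilt",q.apply([0,0,1]).round(4))
E
python3 g.py "[.58,.248,.33]"
python3 - <<'E'
import pickle;from h import *
c=pickle.load(open("c0.pkl","rb"))["side"];T=c["cam_to_world"];p=T[:3,:3].T@(np.array([.5225,-.0075,.194])-T[:3,3])
print("plate in side", c["camera_matrix"]@np.array([p[0]/-p[2],-p[1]/-p[2],1]))
E
```

```text
t 0.9 pos [ 0.3425 -0.4718  0.3323] ft [1.41 1.26 0.01] w 0.0307 q [ 1.01  0.21 -0.18  1.38  0.04  1.55 -0.42]
units [ 2.234 -3.061  0.012] tilt [-3.e-04  3.e-04 -1.e+00]
plate in side [285.97443907 197.24846129   1.        ]
```

Call:
play_rows(
  claw=[1,1,1,1,1,1,1,1],
  delta_pos=[
    [0.112,-0.153,0],
    [0.112,-0.153,0],
    [0.112,-0.153,0],
    [0.112,-0.153,0],
    [0.112,-0.153,0],
    [0.112,-0.153,0],
    [0.112,-0.153,0],
    [0.112,-0.153,0],
  ],
  delta_rot=[
    [0,0,0],
    [0,0,0],
    [0,0,0],
    [0,0,0],
    [0,0,0],
    [0,0,0],
    [0,0,0],
    [0,0,0],
  ],
)

```text
time: 1.7
ee_pos: [0.4371, -0.1835, 0.3324]
eef_rot: [0.988, 0.155, -0.0, 0.0]
ft_force: [-0.0, 0.1, -0.1]
width: 0.0004
grip_force: 0.0
```

Call:
play_rows(
  claw=[1,1,1,1,1,1,1,1],
  delta_pos=[
    [0.112,-0.153,0],
    [0.112,-0.153,0],
    [0.112,-0.153,0],
    [0.112,-0.153,0],
    [0.112,-0.153,0],
    [0.112,-0.153,0],
    [0.112,-0.153,0],
    [0.112,-0.153,0],
  ],
  delta_rot=[
    [0,0,0],
    [0,0,0],
    [0,0,0],
    [0,0,0],
    [0,0,0],
    [0,0,0],
    [0,0,0],
    [0,0,0],
  ],
)

```text
time: 2.5
ee_pos: [0.5327, 0.1042, 0.3323]
eef_rot: [0.988, 0.155, -0.0, 0.0]
ft_force: [0.7, 0.3, -0.9]
width: 0.0006
grip_force: 0.0
```

```bash
python3 g.py "[.583,.248,.06]"
```

```text
t 2.5 pos [0.5327 0.1042 0.3323] ft [ 0.68  0.32 -0.92] w 0.0006 q [ 0.36  0.18 -0.73  1.46  0.12  1.55 -1.62]
units [ 0.46  -0.607  1.361] tilt [-2.e-04 -3.e-04 -1.e+00]
```

Call:
play_rows(
  claw=[1,1,1,1,1,1,1,1],
  delta_pos=[
    [0.092,-0.122,0],
    [0.092,-0.122,0],
    [0.092,-0.122,0],
    [0.092,-0.122,0],
    [0.092,-0.122,0],
    [0,0,0.2],
    [0,0,0.2],
    [0,0,0.2],
  ],
  delta_rot=[
    [0,0,0],
    [0,0,0],
    [0,0,0],
    [0,0,0],
    [0,0,0],
    [0,0,0],
    [0,0,0],
    [0,0,0],
  ],
)

```text
time: 3.3
ee_pos: [0.5824, 0.2474, 0.2106]
eef_rot: [0.988, 0.156, -0.0, 0.0]
ft_force: [0.1, -0.4, 0.6]
width: 0.0007
grip_force: 0.0
```

Call:
play_rows(
  claw=[1,1,1,1,1,1],
  delta_pos=[
    [0,0,0.2],
    [0,0,0.2],
    [0,0,0.16],
    [0,0,0.1],
    [0,0,0.05],
    [0,0,0],
  ],
  delta_rot=[
    [0,0,0],
    [0,0,0],
    [0,0,0],
    [0,0,0],
    [0,0,0],
    [0,0,0],
  ],
)

```text
time: 3.9
ee_pos: [0.5819, 0.2468, 0.0693]
eef_rot: [0.988, 0.155, -0.001, 0.0]
ft_force: [-0.2, 0.3, 0.7]
width: 0.0005
grip_force: 0.0
```

```bash
python3 g.py "[.583,.248,.042]"
python3 - <<'E'
from bench import r
import cv2,numpy as np
a=r.camera("top")["pixels"][140:260,140:300,::-1];b=r.camera("side")["pixels"][200:320,180:340,::-1]
cv2.imwrite("pics/e1.png",cv2.resize(np.hstack([a,b]),None,fx=2.5,fy=2.5))
E
```

```text
t 3.9 pos [0.5819 0.2468 0.0693] ft [-0.17  0.32  0.73] w 0.0005 q [ 0.06  0.58 -0.71  1.58  0.4   1.14 -2.  ]
units [ 0.007 -0.004  0.136] tilt [-2.2e-03 -9.0e-04 -1.0e+00]
```

View pics/e1.png

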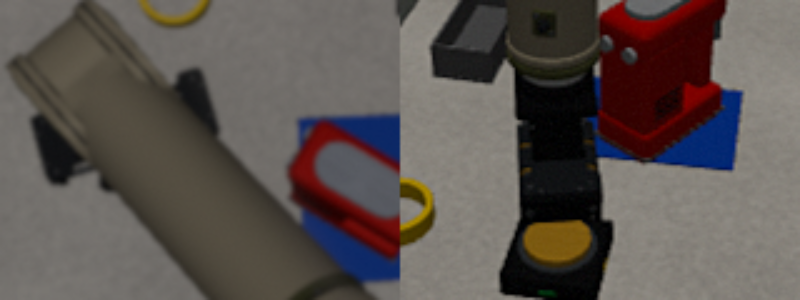

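The tip is right above the brass disc (tip projects to about (555,207) in the crop, just behind the disc's visible face). I'll descend gently.

Call:
play_rows(
  claw=[1,1,1,1,1,1,1,1],
  delta_pos=[
    [0,0,0.04],
    [0,0,0.04],
    [0,0,0.025],
    [0,0,0.015],
    [0,0,0.01],
    [0,0,0.01],
    [0,0,0],
    [0,0,0],
  ],
  delta_rot=[
    [0,0,0],
    [0,0,0],
    [0,0,0],
    [0,0,0],
    [0,0,0],
    [0,0,0],
    [0,0,0],
    [0,0,0],
  ],
)

```text
time: 4.8
ee_pos: [0.5827, 0.2473, 0.0427]
eef_rot: [0.988, 0.155, 0.0, -0.0]
ft_force: [-1.0, 0.0, 0.3]
width: 0.0003
grip_force: 0.0
```

Call:
play_rows(
  claw=[1,1,1,1],
  delta_pos=[
    [0,0,0.008],
    [0,0,0.007],
    [0,0,0],
    [0,0,0],
  ],
  delta_rot=[
    [0,0,0],
    [0,0,0],
    [0,0,0],
    [0,0,0],
  ],
)

```text
time: 5.2
ee_pos: [0.5829, 0.2473, 0.0399]
eef_rot: [0.988, 0.155, 0.0, 0.0]
ft_force: [-0.9, -1.2, 4.8]
width: 0.0007
grip_force: 2.5
```

Call:
play_rows(
  claw=[1,1,1,1,1,1,1,1],
  delta_pos=[
    [0,0,0],
    [0,0,0],
    [0,0,-0.1],
    [0,0,-0.2],
    [0,0,-0.24],
    [0,0,-0.24],
    [0,0,-0.24],
    [0,0,-0.2],
  ],
  delta_rot=[
    [0,0,0],
    [0,0,0],
    [0,0,0],
    [0,0,0],
    [0,0,0],
    [0,0,0],
    [0,0,0],
    [0,0,0],
  ],
)

```text
time: 6.0
ee_pos: [0.5826, 0.2472, 0.2861]
eef_rot: [0.988, 0.155, 0.001, -0.0]
ft_force: [0.9, -0.3, -0.2]
width: 0.0001
grip_force: 0.0
```

```bash
python3 g.py "[.5225,-.0075,.28]"
```

```text
t 6.0 pos [0.5826 0.2472 0.2861] ft [ 0.95 -0.34 -0.24] w 0.0001 q [ 0.08  0.42 -0.77  1.31  0.29  1.52 -1.92]
units [-0.677  1.12   0.03 ] tilt [ 1.3e-03  4.0e-04 -1.0e+00]
```

Call:
play_rows(
  claw=[1,1,1,1,1,1,1,1],
  delta_pos=[
    [-0.097,0.16,0],
    [-0.097,0.16,0],
    [-0.097,0.16,0],
    [-0.097,0.16,0],
    [-0.097,0.16,0],
    [-0.097,0.16,0],
    [-0.097,0.16,0],
    [0,0,0],
  ],
  delta_rot=[
    [0,0,0],
    [0,0,0],
    [0,0,0],
    [0,0,0],
    [0,0,0],
    [0,0,0],
    [0,0,0],
    [0,0,0],
  ],
)

```text
time: 6.8
ee_pos: [0.5213, -0.0137, 0.283]
eef_rot: [0.988, 0.151, -0.001, 0.001]
ft_force: [1.5, 0.0, 0.1]
width: 0.0008
grip_force: 0.0
```

Call:
play_rows(
  claw=[1,1,1,1,1,1],
  delta_pos=[
    [0,0,0.1],
    [0,0,0.1],
    [0,0,0.1],
    [0,0,0.05],
    [0,0,0],
    [0,0,0],
  ],
  delta_rot=[
    [0,0,0],
    [0,0,0],
    [0,0,0],
    [0,0,0],
    [0,0,0],
    [0,0,0],
  ],
)

```text
time: 7.4
ee_pos: [0.5224, -0.0073, 0.2141]
eef_rot: [0.988, 0.155, 0.0, -0.0]
ft_force: [0.4, 0.6, 0.7]
width: 0.0006
grip_force: 0.0
```

```bash
python3 g.py "[.5225,-.0075,.194]"
python3 - <<'E'
from bench import r
import cv2,numpy as np
a=r.camera("top")["pixels"][140:260,210:370,::-1];b=r.camera("side")["pixels"][150:270,200:360,::-1]
cv2.imwrite("pics/m1.png",cv2.resize(np.hstack([a,b]),None,fx=2.5,fy=2.5))
E
```

```text
t 7.4 pos [ 0.5224 -0.0073  0.2141] ft [0.44 0.65 0.67] w 0.0006 q [ 0.55  0.17 -0.69  1.71  0.11  1.3  -1.42]
units [0.    0.001 0.101] tilt [ 5.e-04  1.e-04 -1.e+00]
```

View pics/m1.png

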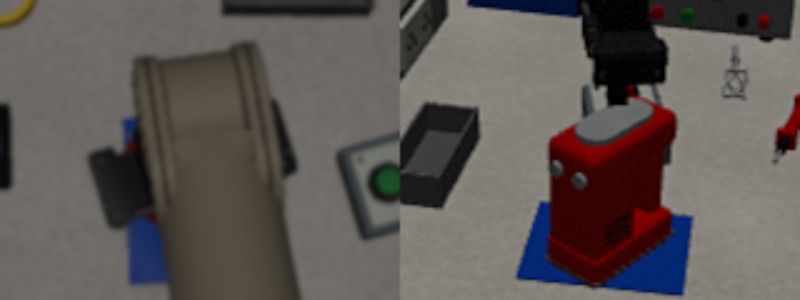

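The tip is at crop pixel (617,102), just above the mixer plate, whose centre is about (615,120). The aim is good.

Call:
play_rows(
  claw=[1,1,1,1,1,1,1,1],
  delta_pos=[
    [0,0,0.03],
    [0,0,0.03],
    [0,0,0.015],
    [0,0,0.01],
    [0,0,0.01],
    [0,0,0.01],
    [0,0,0],
    [0,0,0],
  ],
  delta_rot=[
    [0,0,0],
    [0,0,0],
    [0,0,0],
    [0,0,0],
    [0,0,0],
    [0,0,0],
    [0,0,0],
    [0,0,0],
  ],
)

```text
time: 8.3
ee_pos: [0.5221, -0.0076, 0.1928]
eef_rot: [0.988, 0.155, 0.0, 0.0]
ft_force: [-1.8, 0.3, 3.5]
width: 0.0006
grip_force: 1.8
```

Call:
play_rows(
  claw=[1,1,1],
  delta_pos=[
    [0,0,0.006],
    [0,0,0],
    [0,0,0],
  ],
  delta_rot=[
    [0,0,0],
    [0,0,0],
    [0,0,0],
  ],
)

```text
time: 8.6
ee_pos: [0.5222, -0.0076, 0.1916]
eef_rot: [0.988, 0.155, 0.0, 0.0]
ft_force: [-2.3, -0.0, 5.1]
width: 0.0005
grip_force: 2.7
```

Call:
play_rows(
  claw=[1,1,1,1,1],
  delta_pos=[
    [0,0,-0.05],
    [0,0,-0.1],
    [0,0,-0.15],
    [0,0,-0.1],
    [0,0,0],
  ],
  delta_rot=[
    [0,0,0],
    [0,0,0],
    [0,0,0],
    [0,0,0],
    [0,0,0],
  ],
)

```text
time: 9.1
ee_pos: [0.5235, -0.0074, 0.2746]
eef_rot: [0.988, 0.155, 0.002, 0.001]
ft_force: [-0.5, -0.1, -0.9]
width: 0.0006
grip_force: 0.0
```

```bash
python3 g.py "[.542,-.242,.28]"
```

```text
t 9.1 pos [ 0.5235 -0.0074  0.2746] ft [-0.49 -0.14 -0.9 ] w 0.0006 q [ 0.56  0.13 -0.69  1.62  0.09  1.41 -1.4 ]
units [-0.272  1.145 -0.026] tilt [ 4.9e-03 -4.0e-04 -1.0e+00]
```

Call:
play_rows(
  claw=[1,1,1,1,1,1,1,1],
  delta_pos=[
    [-0.045,0.19,0],
    [-0.045,0.19,0],
    [-0.045,0.19,0],
    [-0.045,0.19,0],
    [-0.045,0.19,0],
    [-0.045,0.19,0],
    [0,0,0],
    [0,0,0.2],
  ],
  delta_rot=[
    [0,0,0],
    [0,0,0],
    [0,0,0],
    [0,0,0],
    [0,0,0],
    [0,0,0],
    [0,0,0],
    [0,0,0],
  ],
)

```text
time: 9.9
ee_pos: [0.5429, -0.243, 0.2348]
eef_rot: [0.988, 0.154, 0.003, 0.002]
ft_force: [0.7, 0.4, -0.6]
width: 0.0006
grip_force: 0.0
```

Call:
play_rows(
  claw=[1,1,1,1,1,1,1,1],
  delta_pos=[
    [0,0,0.2],
    [0,0,0.2],
    [0,0,0.15],
    [0,0,0.1],
    [0,0,0.05],
    [0,0,0],
    [0,0,0],
    [0,0,0],
  ],
  delta_rot=[
    [0,0,0],
    [0,0,0],
    [0,0,0],
    [0,0,0],
    [0,0,0],
    [0,0,0],
    [0,0,0],
    [0,0,0],
  ],
)

```text
time: 10.7
ee_pos: [0.5415, -0.2414, 0.0928]
eef_rot: [0.988, 0.155, 0.001, 0.001]
ft_force: [0.4, 0.2, 0.4]
width: 0.0006
grip_force: 0.0
```

```bash
python3 g.py "[.542,-.242,.067]"
python3 - <<'E'
from bench import r
import cv2,numpy as np
a=r.camera("top")["pixels"][140:260,290:450,::-1];b=r.camera("side")["pixels"][130:250,220:380,::-1]
cv2.imwrite("pics/b1.png",cv2.resize(np.hstack([a,b]),None,fx=2.5,fy=2.5))
E
```

```text
t 10.7 pos [ 0.5415 -0.2414  0.0928] ft [0.38 0.17 0.42] w 0.0006 q [ 0.75  0.41 -0.51  1.68  0.22  1.1  -1.08]
units [0.001 0.003 0.129] tilt [ 0.002 -0.001 -1.   ]
```

View pics/b1.png

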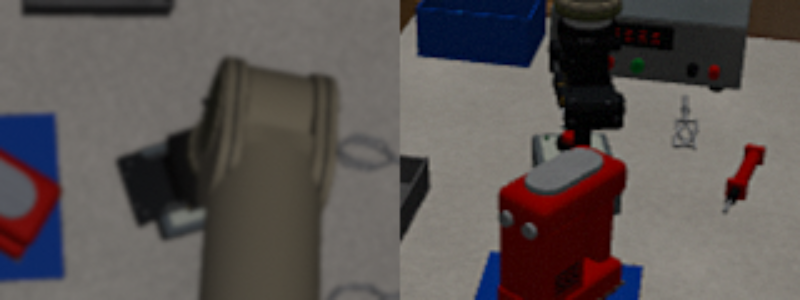

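The console is half hidden behind the mixer and the arm, and the mixer stands where it was. The TCP is within 1 mm of the measured button centre, so I'll press now.

Call:
play_rows(
  claw=[1,1,1,1,1,1,1,1],
  delta_pos=[
    [0,0,0.05],
    [0,0,0.04],
    [0,0,0.02],
    [0,0,0.015],
    [0,0,0.01],
    [0,0,0.01],
    [0,0,0],
    [0,0,0],
  ],
  delta_rot=[
    [0,0,0],
    [0,0,0],
    [0,0,0],
    [0,0,0],
    [0,0,0],
    [0,0,0],
    [0,0,0],
    [0,0,0],
  ],
)

```text
time: 11.6
ee_pos: [0.5406, -0.2412, 0.0626]
eef_rot: [0.988, 0.155, -0.0, 0.0]
ft_force: [-2.2, 0.7, 4.1]
width: 0.0005
grip_force: 2.1
```

Call:
play_rows(
  claw=[1,1,1,1,1],
  delta_pos=[
    [0,0,0.005],
    [0,0,0.004],
    [0,0,0.003],
    [0,0,0],
    [0,0,0],
  ],
  delta_rot=[
    [0,0,0],
    [0,0,0],
    [0,0,0],
    [0,0,0],
    [0,0,0],
  ],
)

```text
time: 12.1
ee_pos: [0.5409, -0.2413, 0.0613]
eef_rot: [0.988, 0.155, 0.0, 0.0]
ft_force: [-8.5, 3.2, 15.6]
width: 0.0007
grip_force: 8.2
```

Fully down, on its stop. I'll let it go.

Call:
play_rows(
  claw=[1,1,1,1,1,1,1,1],
  delta_pos=[
    [0,0,-0.02],
    [0,0,-0.04],
    [0,0,-0.1],
    [0,0,-0.2],
    [0,0,-0.2],
    [0,0,-0.2],
    [0,0,-0.1],
    [0,0,0],
  ],
  delta_rot=[
    [0,0,0],
    [0,0,0],
    [0,0,0],
    [0,0,0],
    [0,0,0],
    [0,0,0],
    [0,0,0],
    [0,0,0],
  ],
)

```text
time: 12.9
ee_pos: [0.5424, -0.2416, 0.2358]
eef_rot: [0.988, 0.155, 0.003, 0.002]
ft_force: [0.9, -0.4, -0.7]
width: 0.0002
grip_force: 0.0
```

Call:
play_rows(
  claw=[1,1,1,1],
  delta_pos=[
    [0,0,0],
    [0,0,0],
    [0,0,0],
    [0,0,0],
  ],
  delta_rot=[
    [0,0,0],
    [0,0,0],
    [0,0,0],
    [0,0,0],
  ],
)

```text
time: 13.3
ee_pos: [0.5404, -0.2411, 0.2311]
eef_rot: [0.988, 0.155, -0.001, -0.0]
ft_force: [0.2, 0.6, -0.5]
width: 0.0002
grip_force: 0.0
```

```bash
python3 -c "
from bench import r
print(r.read_state()['ft_force']); print(r.close_job())"
```

```text
[ 0.20577844  0.64064541 -0.5255569 ]
the job is handed in; nothing more can be done
None
```

I touched the earth plate (about 5 N), then the mixer's steel plate (about 5 N), then pressed the green button to its stop (about 18 N) and let it go; the job is handed in, but the hand-in returned no verdict.

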